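# Snap the bottle counter's board onto its standoffs

### The job

The open bottle-counter case on the labelling table has its long circuit board perched on the tips of four barbed standoffs. Press it straight down from above, best one end after the other, until all four posts have clicked through and it lies level and fully home on the standoffs. The smaller unit with the square board is already finished.

Things in the scene. Friction and masses are not known exactly. Their poses are not given: they have to be found in the camera images.
- case: Fixed open grey tray, 190 x 140 mm, rim 14 mm high; the larger of two trays, on either side. Origin: centre of its underside, on the table; x along its long side, z up. Holds four white standoffs at x +-63, y +-40 mm: shoulder tops 20 mm above the table, sprung barbs above them (lower lips at 25 mm), tips at 37 mm. The smaller tray with a 95 mm square board is finished.
- board_end_near (a point): Press point on the green board's bare top face, midway between the two posts at the case's -x end, 60 mm from the board's middle. Board 150 x 100 x 3 mm, 120 g, long side along the case's x. Its top starts about 32 mm above the table; fully home 23 mm. An end takes roughly 8 to 15 N to click, then stops hard on the shoulders and stays down. Axes as the case's.
- board_end_far (a point): The same press point at the board's other end, 60 mm from its middle towards the case's +x end. Each end's bare zone runs from 35 to 75 mm from the board's middle and is 66 mm wide between the post tips; the components in the middle of the board stand up to 15 mm above its top.
Mind the look-alikes: they are no part of the job. What is shaped like the case but green or red is not meant.

How it is judged:
At the end, for the whole second after the job is handed in: Both ends of the board are down on the standoffs in their case (top face less than 24.5 mm above the case's underside at both press points, 23 mm being fully home), it is level within 0.03 rad, and still in place on its four posts (each press point within 5 mm of its place along the case) (z of each of board_end_near, board_end_far in the frame of case below 0.0245 m and angle between board_end_near's own z axis and vertical below 0.03 rad and horizontal distance between board_end_near and board_end_far above 0.118 m and x of board_end_near in the frame of case below -0.055 m and x of board_end_far in the frame of case above 0.055 m); the robot touches nothing.
It also fails if it takes over 29 s, if anything falls off the work surface, if the arm or the gripper's body presses on something with over 40 N, if the wrist force passes 120 N, or if a joint passes its speed limit or range.

### The arm

A 6-joint arm with a two-finger parallel gripper is mounted at the origin on the work surface. World frame = base frame: x ahead of the robot, y to its left, z up, the work surface at z = 0. Lengths are in m, angles in rad, forces in N, time in s.
With the tool pointing down it reaches from about 0.375 to 0.925 m from the base axis. Payload 5.7 kg.
Tool frame: the origin (TCP) lies on the centre line of the jaws, within the pads' length; the fingertips stand 19 mm ahead of it and the grasp point (between the pads) is the TCP; z points along the fingers, y is the line along which they close (so a half turn about z gives the same grasp; the last joint's range is limited). The gripper opens to 88 mm and grips with 3 to 60 N. Pads are 20 mm wide; open, the fingers measure 115 mm over their backs; the gripper's body (75 mm by 178 mm) begins 61 mm behind the grasp point.
Start: joints at [-1.39, 0.359, 1.51, -0, 1.272, -0.115], TCP at [0.175, -0.574, 0.242] pointing down, gripper open.
Joint ranges: [-2.97, 2.97], [-1.01, 2.36], [0.21, 2.38], [-0.96, 4.11], [0.2, 2.71], [-2.98, 2.98]. Speed limits (rad/s): [2.39, 2.39, 3.14, 3.14, 3.14, 3.14].

### API

Orientations are given as a unit quaternion [x, y, z, w].
In Python, from cell import sensors, cams, manip gives the robot as it stands.
- The arm moves only by the tool servo_tool, never from a script. Its argument "deltas" is a list of rows, each a list of 5 numbers: the shift along the tool's x, y, z in mm, then the turn about the tool's z in degrees, then the opening, from 0 (shut) to 1 (fully open). In form: [[x, y, z, spin, claw], ...]. A call has 1 to 20 rows; each row shifts and turns the commanded pose from where the row before left it, along the tool's axes as they then stand; what a row does not reach is not made up. A row lasts 1/8 s, in which the tool goes at most 62.5 mm and 10.7 degrees, less where a joint would pass 70% of its speed; a pose out of reach is approached as far as the arm can. A call with a gripper value outside its range is refused whole. The fingers move at their own pace and stop on an object; the grip force is fixed at half the most. Time passes only in rows, so rows that do not move let the fingers close. It gives the time, the measured TCP pose, the force, the opening and the grip force at its end, in the units of the state.
- sensors.observe(): the state, without advancing time (a new reading comes with each control period).
- cams.read_camera(name): name is "scene" or "top"; returns a dict with "pixels" (384x512x3 uint8, red, green, blue), "depth" (384x512 float32, m along the optical axis (not along the pixel's ray), 0 where there is no reading), "fovy" (degrees; the focal length in pixels is half the picture's height over the tangent of half this angle, whatever the lens; pixels are square), "cx", "cy" (the principal point, pixels), "extrinsics" (4x4, takes a point from camera to world coordinates). Camera axes: x right, y up, looking along -z (the intrinsics and any distortion apply to the point x, -y, -z); pixel columns grow to the right and rows downward; lengths in m; the calibration is good to about 2 mm. A picture is of the moment at which its call begins.
- manip.close_job(): hands the job in; it is judged then, once.
The state is a dict: "t": time; "joints": joint angles; "qvel": joint speeds; "joint_efforts": joint torques, N m; "position": TCP position; "eef_rot": TCP orientation; "ft_force": force on the tool from outside, world axes, zero at the start; "wrist_torque": the same for the moment, N m; "finger_gap": finger opening in m; "grip_force": force on a finger pad.
Only numpy, scipy, OpenCV 4.12 (cv2) and the standard library are available. Lean on these libraries where they do the work, as an engineer would, in place of code of your own. Each camera call takes 0.05 s, during which the arm holds its last target. There are 200 camera calls.

## Working session

There is one attempt and no reset: what is moved stays moved. The work goes in short steps, Python scripts to look and compute and a tool call to move; the robot and the scene stay as the last step left them, time stands still between calls to the robot, and variables do not carry over. Pictures are saved under pics/ and viewed, at most 10 in all, crops included, and the job is handed in when it is done.

Besides the shell and the picture viewer there is one more tool, called after "Request:" as name(argument=value, ...), one argument or row to a line, values as JSON. servo_tool: Moves the arm, as the interface text tells. Its arguments: {"type":"object","properties":{"deltas":{"type":"array","items":{"type":"array","items":{"type":"number"}}}},"required":["deltas"]}

```bash
mkdir -p pics; ls; python3 - <<'E'
from cell import sensors,cams
import cv2,numpy as np
s=sensors.observe();print(s['t'],s['position'],s['eef_rot'],s['finger_gap'])
for n in("scene","top"):
    c=cams.read_camera(n);np.savez(''+n+'0.npz',**c)
    cv2.imwrite(f'pics/{n}0.png',c['pixels'][:,:,::-1]);print(n,c['fovy'],c['cx'],c['cy'],[k for k in c]);print(np.round(c['extrinsics'],3))
E
```

```text
pics
0.0 [ 0.17478596 -0.57325329  0.24080151] [ 9.89083002e-01  1.47356369e-01 -1.92020083e-05 -9.56740678e-04] 0.08824047976405086
scene 52.90201058160122 252.46683545006564 185.45649501850795 ['pixels', 'depth', 'fovy', 'cx', 'cy', 'extrinsics']
[[ 0.105 -0.868  0.486  1.141]
 [ 0.994  0.088 -0.059  0.13 ]
 [ 0.009  0.489  0.872  1.281]
 [ 0.     0.     0.     1.   ]]
top 57.31452063798385 255.23635420830644 199.81827313130844 ['pixels', 'depth', 'fovy', 'cx', 'cy', 'extrinsics']
[[-6.000e-03  9.800e-01 -1.990e-01  2.050e-01]
 [-1.000e+00 -5.000e-03  1.000e-03  1.920e-01]
 [-0.000e+00  1.990e-01  9.800e-01  1.305e+00]
 [ 0.000e+00  0.000e+00  0.000e+00  1.000e+00]]
```

View pics/scene0.png

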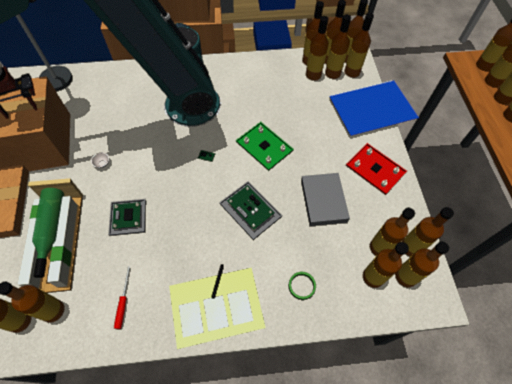

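View pics/top0.png

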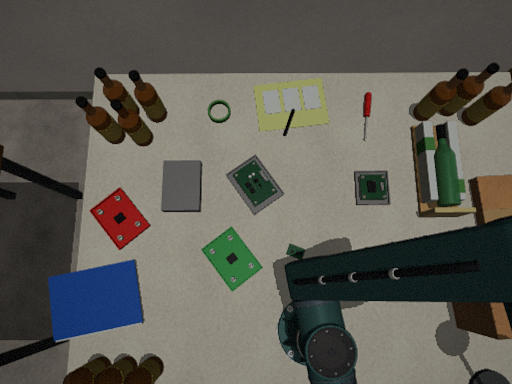

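The scene picture shows these look-alikes: the grey tray with a long board (scene 250,209; top 255,184), the small tray with a square board (scene 128,217; top 372,188), a green tray (scene 265,146; top 232,258), a red tray (scene 376,168; top 120,218) and a plain grey box (scene 325,199; top 182,186). By the description, the grey tray with the long board at top (255,184) is the case. I'll check it in one crop and measure it.

```bash
cat > h.py <<'E'
import numpy as np,cv2
def cam(c):
    f=c['pixels'].shape[0]/2/np.tan(np.radians(float(c['fovy']))/2);return f,float(c['cx']),float(c['cy']),c['extrinsics']
def ray(c,uv,z):
    f,cx,cy,E=cam(c);uv=np.atleast_2d(uv).astype(float)
    d=np.c_[(uv[:,0]-cx)/f,-(uv[:,1]-cy)/f,-np.ones(len(uv))]@E[:3,:3].T
    return E[:3,3]+d*((z-E[2,3])/d[:,2])[:,None]
def cloud(c):
    f,cx,cy,E=cam(c);D=c['depth'];v,u=np.indices(D.shape)
    return np.stack([(u-cx)/f*D,-(v-cy)/f*D,-D],-1)@E[:3,:3].T+E[:3,3]
E
python3 - <<'E'
from h import *
tiles=[]
for n,(u,v) in (("scene",(250,209)),("top",(255,184))):
    c=dict(np.load(n+'0.npz'));im=c['pixels'];P=cloud(c)
    w=np.s_[v-40:v+40,u-40:u+40]
    tiles.append(cv2.resize(im[w],None,fx=5,fy=5,interpolation=cv2.INTER_CUBIC))
    hsv=cv2.cvtColor(im,cv2.COLOR_RGB2HSV)
    def rect(m,z,lab):
        m=m.astype(np.uint8);k=np.zeros_like(m);k[w]=1;m=cv2.morphologyEx(m*k,cv2.MORPH_CLOSE,np.ones((5,5)))
        cs=max(cv2.findContours(m,cv2.RETR_EXTERNAL,cv2.CHAIN_APPROX_NONE)[0],key=cv2.contourArea)
        p=ray(c,cs[:,0],z);r=cv2.minAreaRect((p[:,:2]*1000).astype(np.float32))
        print(n,lab,np.round(r[0],1),np.round(r[1],1),round(r[2],1)); return m
    g=(hsv[...,0]>50)&(hsv[...,0]<95)&(hsv[...,1]>90)&(hsv[...,2]>25)
    m=rect(g,.032,'board');
    table=np.median(im[v-60:v-50,u-20:u+20],axis=(0,1));print('table',table)
    rect((hsv[...,2]<165),.014,'tray')
    b=g.copy();k=np.zeros_like(b);k[w]=1;b&=k
    print('board z pct',np.round(np.percentile(P[b][:,2]*1000,[5,25,50,75,95]),1))
cv2.imwrite('pics/crop0.png',np.hstack(tiles)[:,:,::-1])
E
```

```text
scene board [529.5 196.5] [148.7  99.5] 35.4
table [122.5 144.  108. ]
scene tray [532.  196.3] [195.1 144.1] 35.0
board z pct [28.  30.8 32.7 34.7 37.9]
top board [529.8 194.1] [147.6  97.2] 34.8
table [150. 147. 131.]
top tray [534.  193.3] [306.1 308.2] 89.7
board z pct [28.  30.8 32.4 34.2 36.7]
```

View pics/crop0.png

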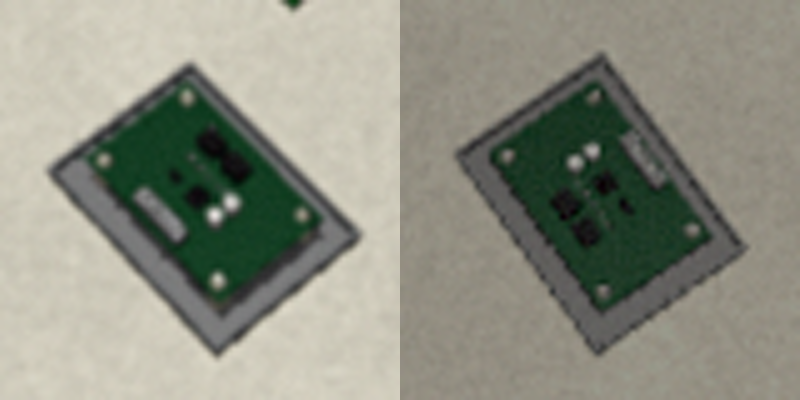

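The crop confirms the choice: a grey 190x140 tray and a long green board with four white post tips. In the left half of the crop the posts are at (187,97), (103,160), (302,215) and (218,280), and the components sit in the middle. The two cameras agree on board centre (529.6, 195.3) mm, long axis at 35° and size about 149x99 mm. The top sits at about 32.5 mm, as described.

The press points are (480.5, 161) and (579, 230). I'll move with the fingers shut.

Request:
servo_tool(
  deltas=[
    [14, -14, 0, 0, 0],
    [26, -28, 0, 0, 0],
    [26, -28, 0, 0, 0],
    [26, -28, 0, 0, 0],
    [26, -28, 0, 0, 0],
    [26, -28, 0, 0, 0],
    [26, -28, 0, 0, 0],
    [26, -28, 0, 0, 0],
    [26, -28, 0, 0, 0],
    [26, -28, 0, 0, 0],
    [26, -28, 0, 0, 0],
    [26, -28, 0, 0, 0],
    [20, -22, 0, 0, 0],
    [0, 0, 0, -9, 0],
    [0, 0, 0, -9, 0],
    [0, 0, 0, 0, 0],
  ],
)

```text
t: 2.1
position: [0.38, -0.1504, 0.2415]
eef_rot: [0.954, 0.3, -0.0, -0.0]
ft_force: [0.6, -0.4, 0.0]
finger_gap: 0.0004
grip_force: 0.0
```

Request:
servo_tool(
  deltas=[
    [16, -12, 0, 0, 0],
    [32, -24, 0, 0, 0],
    [32, -24, 0, 0, 0],
    [32, -24, 0, 0, 0],
    [32, -24, 0, 0, 0],
    [32, -24, 0, 0, 0],
    [32, -24, 0, 0, 0],
    [32, -24, 0, 0, 0],
    [20, -18, 20, 0, 0],
    [0, 0, 40, 0, 0],
    [0, 0, 40, 0, 0],
    [0, 0, 40, 0, 0],
    [0, 0, 25, 0, 0],
    [0, 0, 0, 0, 0],
  ],
)

```text
t: 3.85
position: [0.4783, 0.1594, 0.0752]
eef_rot: [0.954, 0.299, -0.002, -0.0]
ft_force: [0.5, -0.6, -0.4]
finger_gap: 0.0003
grip_force: 0.0
```

```bash
python3 - <<'E'
from cell import sensors,cams
from h import *
s=sensors.observe();p=s['position']*1000;print(s['t'],np.round(p,1),np.round(s['ft_force'],1))
a=2*np.arctan2(s['eef_rot'][1],s['eef_rot'][0]);print(np.degrees(a))
d=np.array([480.5,160.9])-p[:2];print('dx,dy',d@[np.cos(a),np.sin(a)],d@[np.sin(a),-np.cos(a)])
c=cams.read_camera('scene');cv2.imwrite('pics/s1.png',cv2.resize(c['pixels'][150:270,190:310],None,fx=5,fy=5)[:,:,::-1])
E
```

```text
3.85 [478.3 159.4  75.2] [ 0.5 -0.6 -0.4]
34.78021269945874
dx,dy 2.6566880536167137 0.058828448739249764
```

View pics/s1.png

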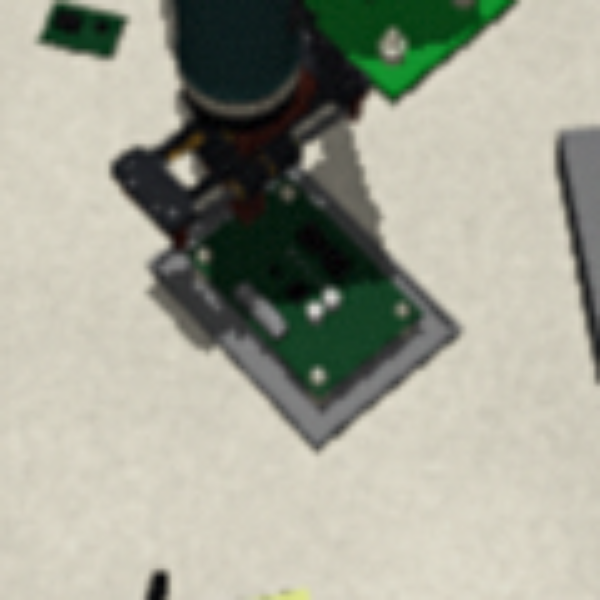

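The fingertips (crop 248,210) hang midway between the two near posts (205,255) and (288,190). I'll press down in small steps.

Request:
servo_tool(
  deltas=[
    [2.5, 0, 10, 0, 0],
    [0, 0, 10, 0, 0],
    [0, 0, 2, 0, 0],
    [0, 0, 1, 0, 0],
    [0, 0, 1, 0, 0],
    [0, 0, 1, 0, 0],
    [0, 0, 1, 0, 0],
    [0, 0, 1, 0, 0],
  ],
)

```text
t: 4.9
position: [0.4827, 0.1612, 0.0502]
eef_rot: [0.954, 0.3, 0.0, 0.0]
ft_force: [-1.6, -0.9, 9.2]
finger_gap: 0.0005
grip_force: 4.2
```

Request:
servo_tool(
  deltas=[
    [0, 0, 1, 0, 0],
    [0, 0, 1, 0, 0],
    [0, 0, 1, 0, 0],
    [0, 0, 1, 0, 0],
  ],
)

```text
t: 5.4
position: [0.4831, 0.1613, 0.0464]
eef_rot: [0.954, 0.3, 0.001, -0.0]
ft_force: [0.1, 0.6, 2.6]
finger_gap: 0.0004
grip_force: 1.5
```

Request:
servo_tool(
  deltas=[
    [0, 0, 1, 0, 0],
    [0, 0, 1, 0, 0],
    [0, 0, 1, 0, 0],
    [0, 0, 1, 0, 0],
    [0, 0, 1, 0, 0],
  ],
)

```text
t: 6.02
position: [0.4826, 0.1611, 0.0428]
eef_rot: [0.954, 0.3, 0.0, 0.0]
ft_force: [-8.8, -1.8, 40.9]
finger_gap: 0.0003
grip_force: 20.6
```

The near end clicked and stopped hard at a tip height of about 23.8 mm. Next I'll lift and go to the far end.

Request:
servo_tool(
  deltas=[
    [0, 0, -10, 0, 0],
    [0, 0, -28, 0, 0],
    [0, 0, 0, 0, 0],
    [20, 0, 0, 0, 0],
    [40, 0, 0, 0, 0],
    [40, 0, 0, 0, 0],
    [18, -1, 0, 0, 0],
    [0, 0, 0, 0, 0],
  ],
)

```text
t: 7.02
position: [0.579, 0.23, 0.0773]
eef_rot: [0.954, 0.301, -0.0, -0.0]
ft_force: [-0.7, -0.6, 0.7]
finger_gap: 0.0006
grip_force: 0.0
```

```bash
python3 - <<'E'
from cell import sensors,cams
from h import *
s=sensors.observe();p=s['position']*1000;print(s['t'],np.round(p,1),np.round(s['ft_force'],1))
a=2*np.arctan2(s['eef_rot'][1],s['eef_rot'][0])
d=np.array([578.7,229.7])-p[:2];print('dx,dy',d@[np.cos(a),np.sin(a)],d@[np.sin(a),-np.cos(a)])
c=cams.read_camera('scene');cv2.imwrite('pics/s2.png',cv2.resize(c['pixels'][150:270,190:310],None,fx=5,fy=5)[:,:,::-1])
E
```

```text
7.025 [579.  230.   77.3] [-0.7 -0.6  0.7]
dx,dy -0.3886080370354059 0.06793287175408481
```

View pics/s2.png

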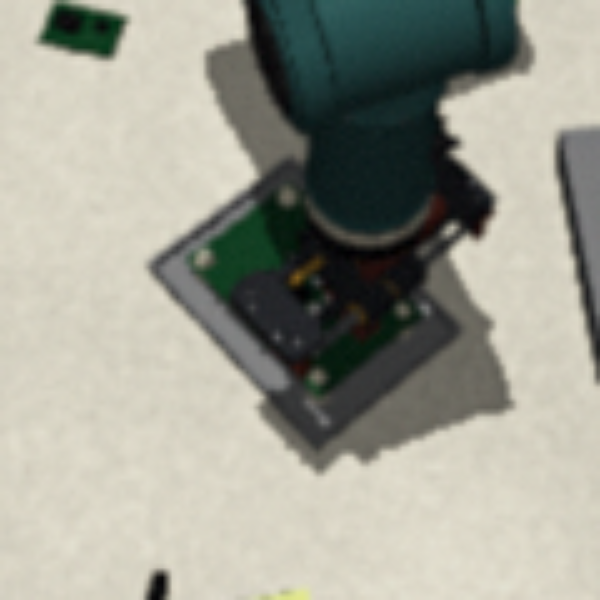

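The fingertips (crop 365,330) are between the far posts (402,310) and (318,375), and the near posts now stand well proud of the board. I'll press the far end.

Request:
servo_tool(
  deltas=[
    [0, 0, 12, 0, 0],
    [0, 0, 10, 0, 0],
    [0, 0, 2, 0, 0],
    [0, 0, 1, 0, 0],
    [0, 0, 1, 0, 0],
    [0, 0, 1, 0, 0],
    [0, 0, 1, 0, 0],
    [0, 0, 1, 0, 0],
  ],
)

```text
t: 8.07
position: [0.579, 0.2296, 0.0504]
eef_rot: [0.954, 0.3, 0.0, -0.0]
ft_force: [-1.4, -0.7, 7.3]
finger_gap: 0.0005
grip_force: 3.6
```

Request:
servo_tool(
  deltas=[
    [0, 0, 1, 0, 0],
    [0, 0, 1, 0, 0],
    [0, 0, 1, 0, 0],
    [0, 0, 1, 0, 0],
    [0, 0, 1, 0, 0],
    [0, 0, 1, 0, 0],
  ],
)

```text
t: 8.82
position: [0.579, 0.2297, 0.0439]
eef_rot: [0.954, 0.3, 0.0, -0.0]
ft_force: [-0.2, -0.1, 0.5]
finger_gap: 0.0003
grip_force: 0.0
```

Request:
servo_tool(
  deltas=[
    [0, 0, 1, 0, 0],
    [0, 0, 1, 0, 0],
    [0, 0, 1, 0, 0],
    [0, 0, 0, 0, 0],
  ],
)

```text
t: 9.32
position: [0.5781, 0.2293, 0.0422]
eef_rot: [0.954, 0.3, -0.0, 0.0]
ft_force: [-4.8, -1.6, 18.5]
finger_gap: 0.0004
grip_force: 9.0
```

The far end stopped hard at a tip height of about 23.2 mm. I'll retreat and check.

Request:
servo_tool(
  deltas=[
    [0, 0, -10, 0, 0],
    [0, 0, -30, 0, 0],
    [0, 0, -40, 0, 0],
    [0, 0, -40, 0, 0],
    [0, 20, -20, 0, 0],
    [0, 40, 0, 0, 0],
    [0, 40, 0, 0, 0],
    [0, 40, 0, 0, 0],
    [0, 40, 0, 0, 0],
    [0, 40, 0, 0, 0],
    [0, 30, 0, 0, 0],
    [0, 0, 0, 0, 0],
  ],
)

```text
t: 10.82
position: [0.7225, 0.0225, 0.1799]
eef_rot: [0.954, 0.299, -0.0, 0.0]
ft_force: [-0.0, 0.3, -0.3]
finger_gap: 0.0006
grip_force: 0.0
```

```bash
python3 - <<'E'
from cell import sensors,cams
from h import *
s=sensors.observe();print(s['t'],np.round(s['position']*1000,1),np.round(s['ft_force'],1))
a=np.radians(35.1);ex=np.array([np.cos(a),np.sin(a)]);ey=np.array([-ex[1],ex[0]])
tiles=[]
for n,(u,v) in (("scene",(250,209)),("top",(255,184))):
    c=cams.read_camera(n);im=c['pixels'];tiles.append(cv2.resize(im[v-40:v+40,u-40:u+40],None,fx=5,fy=5,interpolation=cv2.INTER_CUBIC))
    hsv=cv2.cvtColor(im,cv2.COLOR_RGB2HSV)
    for lab,cc in(('before',dict(np.load(n+'0.npz'))),('after',c)):
        P=cloud(cc)*1000;d=P[...,:2]-[529.6,195.3];X=d@ex;Y=d@ey
        for e in(-1,1):
            for sy in(-1,1):
                m=(abs(X*e-57)<15)&(abs(Y*sy-15)<13);print(n,lab,'end',e,'side',sy,m.sum(),np.round(np.median(P[m][:,2]),1),end=' | ')
        print()
cv2.imwrite('pics/crop3.png',np.hstack(tiles)[:,:,::-1])
E
```

```text
10.825 [722.5  22.5 179.9] [-0.   0.3 -0.3]
scene before end -1 side -1 53 32.2 | scene before end -1 side 1 50 33.0 | scene before end 1 side -1 67 32.3 | scene before end 1 side 1 67 32.4 | 
scene after end -1 side -1 52 23.6 | scene after end -1 side 1 51 23.6 | scene after end 1 side -1 56 23.6 | scene after end 1 side 1 56 24.2 | 
top before end -1 side -1 56 32.3 | top before end -1 side 1 54 32.3 | top before end 1 side -1 55 31.9 | top before end 1 side 1 53 31.8 | 
top after end -1 side -1 0 nan | top after end -1 side 1 0 nan | top after end 1 side -1 0 nan | top after end 1 side 1 0 nan |
  return _methods._mean(a, axis=axis, dtype=dtype,
  ret = ret.dtype.type(ret / rcount)
```

View pics/crop3.png

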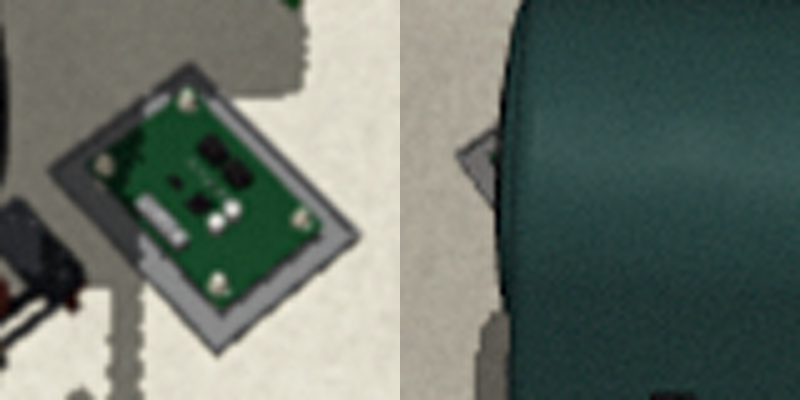

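In the left half of the crop the board lies flat, with all four barbed tips standing above it at (187,100), (103,163), (302,217) and (218,284); the arm blocks the top view. Depth gives 23.6 to 24.2 mm at all four corners, a drop of 8 to 9.4 mm, so it is level and home. The robot is clear, so I'll hand in.

```bash
python3 -c "
from cell import manip;print(manip.close_job())"
```

```text
the job is handed in; nothing more can be done
None
```

The long board was pressed home one end after the other. Scene-camera depth showed all four corners down and level at about 23.6 to 24.2 mm. I handed the job in with the arm clear; no verdict was returned.

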